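# Open the mustard-yellow drying arm square

## Robot

A 6-joint arm with a two-finger parallel gripper is mounted at the origin on the work surface. World frame = base frame: x ahead of the robot, y to its left, z up, the work surface at z = 0. Lengths are in m, angles in rad, forces in N, time in s.
With the tool pointing down it reaches from about 0.15 to 0.775 m from the base axis. Payload 6.1 kg.
Tool frame: the origin (TCP) lies midway between the tips of the shut fingers; the grasp point (between the pads) lies 19 mm behind it (env.grip_point_offset is the z of the grasp point in the tool frame, in m); z points along the fingers, x is the direction in which the jaws open and shut, and the axes are right-handed (so a half turn about z gives the same grasp; the last joint's range is limited). The gripper opens to 85 mm and grips with 20 to 120 N. Pads are 22 mm wide; open, the fingers measure 114 mm over their backs; the gripper's body (76 mm by 85 mm) begins 54 mm behind the grasp point. The pads swing forward as they close: fully open they stand 13 mm farther back than shut.
Start: joints at [-1.322, 0.126, -0.04, 1.405, 0, 1.571], TCP at [0.129, -0.509, 0.231] pointing down, gripper open.
Joint ranges: [-2.72, 2.72], [-0.95, 1.95], [-1.27, 1.35], [-1.78, 2.02], [-1.46, 1.47], [-3.14, 3.14]. Speed limits (rad/s): [2.39, 2.39, 3.01, 3.14, 3.14, 3.14].

## Interface

Orientations are given as a unit quaternion [x, y, z, w].
In Python, from workcell import env gives the robot as it stands.
- The arm moves only by the shell command python3 -m handwheel 'ROWS'. ROWS is JSON, a list that holds one entry, the list of rows, each a list of 7 numbers: the finger opening in cm, from 0 to 8.54, then the shift along the tool's x, y, z in cm, then the turn, a rotation vector about the tool's x, y, z in degrees. In form: [[[hand, x, y, z, ax, ay, az], ...]]. A call has 1 to 12 rows; each row shifts and turns the pose as measured when the row begins, along the tool's axes as they then stand; what a row does not reach is not made up. A row lasts 1/12 s, in which the tool goes at most 41.7 mm and 7.16 degrees, less where a joint would pass 70% of its speed; a pose out of reach is approached as far as the arm can. A call with a gripper value outside its range is refused whole. The fingers move at their own pace and stop on an object; the grip force is fixed at half the most. Time passes only in rows, so rows that do not move let the fingers close. It gives the time, the measured TCP pose, the force and the opening at its end, in the units of the state.
- env.sense(): the state, without advancing time (a new reading comes with each control period).
- env.get_image(name): name is "scene" or "top" or "wrist"; returns a dict with "pixels" (400x640x3 uint8, red, green, blue), "intrinsics" (3x3 intrinsics, pixels), "R" (3x3) and "t" (3): a world point X has camera coordinates R X + t; the wrist camera has in their place "hand_eye" (4x4, takes a point from camera to tool coordinates, whose origin is the TCP and whose axes are the tool frame's). Camera axes: x right, y down, z forward; pixel columns grow to the right and rows downward; lengths in m; the calibration is good to about 2 mm. A picture is of the moment at which its call begins: read the wrist's pose just before it. There is no depth.
- env.finish_job(): hands the job in, once; it reports no verdict.
The state is a dict: "time_s": time; "joints": joint angles; "joint_vel": joint speeds; "joint_torque": joint torques, N m; "tcp_pos": TCP position; "eef_rot": TCP orientation; "ft_force": force on the tool from outside, world axes, zero at the start; "moment": the same for the moment, N m; "gripper_width": finger opening in m.
Only numpy, scipy, OpenCV 4.12 (cv2) and the standard library are available. Lean on these libraries where they do the work, as an engineer would, in place of code of your own. Each camera call takes 0.05 s, during which the arm holds its last target. There are 200 camera calls.

## Task

On the laundry worktop stand two small drying stands, each with a swinging arm on a stiff hinge. Swing the arm with the mustard-yellow knob out until it stands square (90 degrees) to its own flat foot, let go, and see that it stays there by itself. Leave the arm with the black knob as it is.

Things in the scene. Friction and masses are not known exactly. Their poses are not given: they have to be found in the camera images.
- yellow_arm (a joint): swing angle (rad) of the yellow-knobbed arm about its upright post: 0 = the arm lies directly above the long end of its foot, growing counter-clockwise seen from above, stop at 2.6; it starts between 0.2 and 0.9, square to the foot is 1.57. The hinge is stiff (about 0.25 N m of friction, no spring) and stays where it is left.
- yellow_grip (a point): point to grasp on the yellow-knobbed arm: middle of the upright round mustard-yellow knob at the arm's free end (28 mm diameter, standing 50 mm above the arm's axis, this point 30 mm above that axis, 230 mm above the worktop, open all round). The arm is a black level round bar of 12 mm diameter with thin collars, 200 mm from hinge axis to knob axis. The point's x axis points along the arm, outwards from the hinge; z is up.
- yellow_post (a point): point on the vertical hinge axis of the yellow-knobbed arm, at the height of the bar (200 mm above the worktop), at the top of a 22 mm aluminium post with a mustard-yellow hub of 34 mm diameter. The stand is fixed to the worktop; its foot is a flat aluminium bar, 290 x 70 x 12 mm, reaching 240 mm from the post to one side and 50 mm to the other. The point's x axis points along the long end of the foot; square is the direction of its y axis.
- black_grip (a point): middle of the black knob of the other drying stand, which is of the same shape and sizes but with black knob and hub: to be left alone.

How it is judged:
At the end, for the whole second after the job is handed in: the yellow-knobbed arm stands at 90 degrees to its foot, within 10 degrees, at rest and let go, and the black knob is within 20 mm of where it started (value of joint yellow_arm between 1.396 and 1.746 rad and velocity of joint yellow_arm between -0.05 and 0.05 rad/s and distance of black_grip from where it was at the start of the episode below 0.02 m); the robot touches nothing.
It fails at once if the arm with the black knob is pushed more than 20 mm from where it was (distance of black_grip from where it was at the start of the episode above 0.02 m).
It also fails if it takes over 42 s, if anything falls off the work surface, if the arm or the gripper's body presses on something with over 40 N, if the wrist force passes 120 N, or if a joint passes its speed limit or range.

## Working session

There is one attempt and no reset: what is moved stays moved. The work goes in short steps, Python scripts to look and compute and a shell command to move; the robot and the scene stay as the last step left them, time stands still between calls to the robot, and variables do not carry over. Pictures are saved under pics/ and viewed, about 8 in all and at most 12, crops included, and the job is handed in when it is done.

```bash
mkdir -p pics; python3 - <<'E'
from workcell import env
import cv2
s=env.sense();print(s)
for n in("scene","top"):
    d=env.get_image(n);cv2.imwrite(f"pics/{n}0.png",d["pixels"][:,:,::-1]);print(n,d["intrinsics"],d["R"],d["t"])
E
```

```text
{'time_s': 0.0, 'joints': array([-1.32198543e+00,  1.26408998e-01, -4.06300950e-02,  1.40540364e+00,
       -5.66733207e-06,  1.57079251e+00]), 'joint_vel': array([-1.69972608e-03, -1.86488872e-03, -1.28219000e-03,  3.88971667e-04,
        6.99495674e-05,  1.10635803e-03]), 'joint_torque': array([ 6.17002206e-04, -4.35921478e+01,  3.52920449e+01,  1.74498983e-02,
       -9.34460172e-05, -2.72565735e-06]), 'tcp_pos': array([ 0.12917781, -0.5084294 ,  0.23050315]), 'eef_rot': array([ 7.89384098e-01, -6.13899071e-01, -6.51559446e-04, -5.03127970e-04]), 'ft_force': array([-0.04515491, -0.49523543,  0.01842096]), 'moment': array([-0.00415464,  0.00873897,  0.0148794 ]), 'gripper_width': 0.08529015913228033}
scene [[362.2483067    0.         320.47755731]
 [  0.         362.2483067  198.56752404]
 [  0.           0.           1.        ]] [[-0.58341722  0.81210704 -0.01032024]
 [ 0.49577413  0.34604152 -0.79653203]
 [-0.64329804 -0.46982701 -0.60450824]] [ 0.36569258 -0.08725365  1.45509399]
top [[460.30714302   0.         316.57691781]
 [  0.         460.30714302 204.21685559]
 [  0.           0.           1.        ]] [[-0.00253554 -0.99984956 -0.01715882]
 [-0.98446467  0.00550829 -0.17549637]
 [ 0.17556449  0.01644728 -0.98433053]] [-0.00701132  0.65583466  1.26492927]
```

View pics/top0.png

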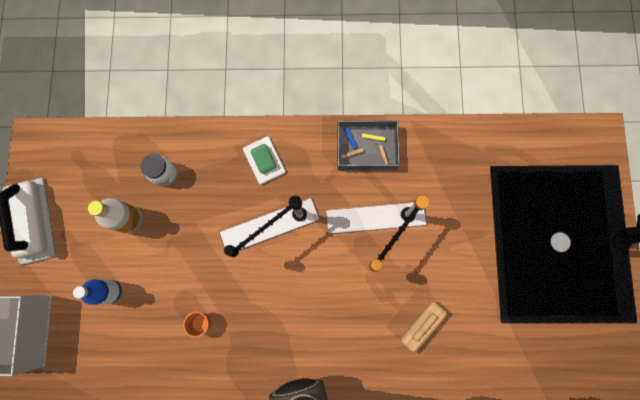

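View pics/scene0.png

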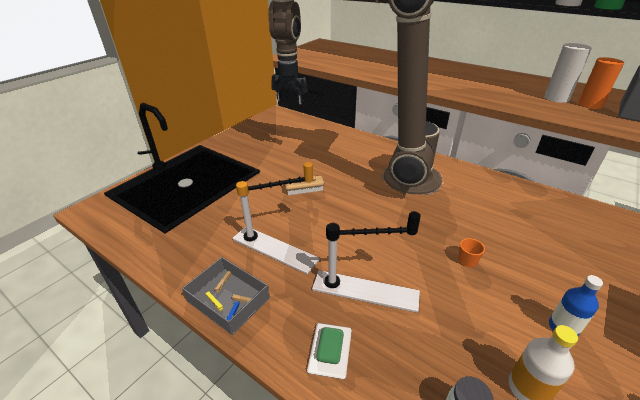

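The top view shows the yellow hub at (422,202), the yellow knob at (376,266), and its foot running left to (327,222). The black hub is at (295,203) and the black knob at (231,251). The scene view agrees. Next I locate them by mask and ray.

```bash
cat > h.py <<'E'
from workcell import env
import cv2,numpy as np
from scipy.spatial.transform import Rotation as Ro
def ray(d,u,z):
    c=np.linalg.solve(d["intrinsics"],[*u,1.]);o=-d["R"].T@d["t"];v=d["R"].T@c
    return o+v*(z-o[2])/v[2]
def blobs(px,lo,hi,a=30):
    m=cv2.inRange(cv2.cvtColor(px,cv2.COLOR_RGB2HSV),lo,hi)
    n,l,st,c=cv2.connectedComponentsWithStats(m)
    return [(st[i].tolist(),c[i].round(1)) for i in range(1,n) if st[i,4]>=a],m
E
python3 - <<'E'
from h import *
d=env.get_image("top");b,_=blobs(d["pixels"],(12,180,120),(24,255,255))
for st,c in b:
    if 340<c[0]<440: print(st,c,[ray(d,c,z).round(4) for z in(.2,.215,.23,.25)])
# foot: bright low-saturation
b,m=blobs(d["pixels"],(0,0,150),(179,45,255),300)
mm=m.copy();mm[:,:322]=0;mm[:,430:]=0;mm[:195]=0;mm[240:]=0
p=cv2.findNonZero(mm);P=np.array([ray(d,q[0].astype(float),.012)[:2] for q in p],np.float32)
(c,wh,a)=cv2.minAreaRect(P);print(len(P),c,wh,a);print(cv2.boxPoints((c,wh,a)))
print(cv2.boundingRect(p))
E
```

```text
[415, 196, 14, 13, 137] [421.4 201.9] [array([ 0.635 , -0.2797,  0.2   ]), array([ 0.6322, -0.2764,  0.215 ]), array([ 0.6295, -0.2732,  0.23  ]), array([ 0.6259, -0.269 ,  0.25  ])]
[370, 259, 12, 12, 108] [375.6 264.8] [array([ 0.476, -0.159,  0.2  ]), array([ 0.4753, -0.1574,  0.215 ]), array([ 0.4747, -0.1557,  0.23  ]), array([ 0.4738, -0.1535,  0.25  ])]
1723 (0.6235931515693665, -0.1834176480770111) (0.06860467046499252, 0.28625544905662537) 4.803004741668701
[[ 0.57742715 -0.04366466]
 [ 0.60139537 -0.3289149 ]
 [ 0.66975915 -0.32317063]
 [ 0.64579093 -0.03792039]]
(327, 203, 99, 30)
```

```bash
python3 -m handwheel '[[[8.5,0,0,-0.8,0,0,-7.1],[8.5,0,0,-0.8,0,0,-7.1],[8.5,0,0,-0.8,0,0,-7.1],[8.5,0,0,-0.8,0,0,-7.1],[8.5,0,0,-0.8,0,0,-7.1],[8.5,0,0,-0.8,0,0,-7.1],[8.5,0,0,-0.8,0,0,-7.1],[8.5,0,0,-0.8,0,0,-7.1],[8.5,0,0,-0.8,0,0,-7.1],[8.5,0,0,-0.8,0,0,-7.1],[8.5,0,0,-0.8,0,0,-7.1],[8.5,0,0,-0.8,0,0,-7.1]]]'
python3 -m handwheel '[[[8.5,0,0,0,0,0,-7.1],[8.5,0,0,0,0,0,-7.1],[8.5,0,0,0,0,0,-7.1],[8.5,0,0,0,0,0,-7.1],[8.5,0,0,0,0,0,-7.1],[8.5,0,0,0,0,0,-7.1],[8.5,0,0,0,0,0,0]]]'
cat >> h.py <<'E'
def go(target,yaw):
    s=env.sense();R=Ro.from_quat(s["eef_rot"]).as_matrix()
    x=R[:,0];y=np.degrees(np.arctan2(x[1],x[0]))
    print("t",s["time_s"],"tcp",s["tcp_pos"].round(4),"yaw",y.round(1),"tilt",R[:,2].round(3),"w",s["gripper_width"],"F",s["ft_force"].round(1))
    Rt=np.array([[np.cos(yaw),np.sin(yaw),0],[np.sin(yaw),-np.cos(yaw),0],[0,0,-1]])
    print("shift cm",(R.T@(np.array(target)-s["tcp_pos"])*100).round(2),"turn",np.degrees(Ro.from_matrix(R.T@Rt).as_rotvec()).round(1))
E
python3 -c "
from h import *
go([.474,-.154,.31],np.radians(52.1))"
```

```text
time_s: 1.15
tcp_pos: [0.1286, -0.5064, 0.3246]
eef_rot: [0.996, 0.091, -0.001, -0.007]
ft_force: [0.4, -0.2, -0.6]
gripper_width: 0.085
time_s: 1.73
tcp_pos: [0.1287, -0.5066, 0.3249]
eef_rot: [0.892, 0.451, 0.002, -0.007]
ft_force: [0.3, -0.1, 0.3]
gripper_width: 0.0852
t 1.7333 tcp [ 0.1287 -0.5066  0.3249] yaw 53.6 tilt [-0.004  0.014 -1.   ] w 0.08518341067243491 F [ 0.3 -0.1  0.3]
shift cm [48.85  6.91  1.87] turn [-0.7 -0.5  1.5]
```

```bash
python3 -m handwheel '[[[8.5,4,0.6,0.1,-0.7,-0.5,1.5],[8.5,4,0.6,0.1,0,0,0],[8.5,4,0.6,0.1,0,0,0],[8.5,4,0.6,0.1,0,0,0],[8.5,4,0.6,0.1,0,0,0],[8.5,4,0.6,0.1,0,0,0],[8.5,4,0.6,0.1,0,0,0],[8.5,4,0.6,0.1,0,0,0],[8.5,4,0.6,0.1,0,0,0],[8.5,4,0.6,0.1,0,0,0],[8.5,4,0.6,0.1,0,0,0],[8.5,0,0,0,0,0,0]]]'
python3 - <<'E'
from h import *
go([.474,-.154,.31],np.radians(52.1))
s=env.sense();d=env.get_image("wrist");cv2.imwrite("pics/w1.png",d["pixels"][:,:,::-1])
R=Ro.from_quat(s["eef_rot"]).as_matrix();H=np.array(d["hand_eye"])
Rc=R@H[:3,:3];o=R@H[:3,3]+s["tcp_pos"]
d["R"]=Rc.T;d["t"]=-Rc.T@o
b,_=blobs(d["pixels"],(12,150,80),(26,255,255),100)
for st,c in b: print(st,c,ray(d,c,.25).round(4))
E
```

```text
time_s: 2.73
tcp_pos: [0.4658, -0.197, 0.3089]
eef_rot: [0.91, 0.414, 0.0, -0.002]
ft_force: [-1.1, -0.9, -0.3]
gripper_width: 0.0849
t 2.7333 tcp [ 0.4658 -0.197   0.3089] yaw 48.9 tilt [-0.001  0.004 -1.   ] w 0.08494515922342205 F [-1.1 -0.9 -0.3]
shift cm [ 3.77 -2.21 -0.09] turn [-0.2 -0.1 -3.2]
[0, 0, 640, 353, 147616] [296.1 142.3] [ 0.4206 -0.1757  0.25  ]
[570, 35, 70, 103, 3644] [615.8 101.1] [ 0.53   -0.0132  0.25  ]
[376, 249, 51, 104, 3251] [399.8 306.1] [ 0.5557 -0.198   0.25  ]
[627, 338, 13, 20, 145] [634.9 347.3] [ 0.6995 -0.0872  0.25  ]
```

View pics/w1.png

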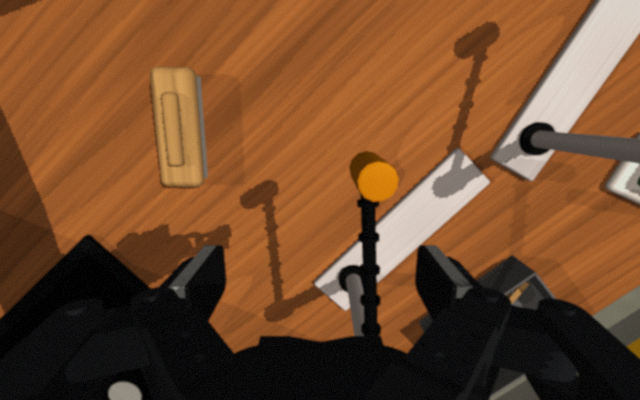

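The wrist view shows the knob's top at (378,182), with the bar running straight down the picture between the open jaws, so the jaws are tangential. I cast that pixel.

```bash
python3 - <<'E'
from h import *
s=env.sense();d=env.get_image("wrist")
R=Ro.from_quat(s["eef_rot"]).as_matrix();H=np.array(d["hand_eye"])
Rc=R@H[:3,:3];o=R@H[:3,3]+s["tcp_pos"]
d["R"]=Rc.T;d["t"]=-Rc.T@o
k=ray(d,(378,182),.25);print(k)
go([k[0],k[1],.215],np.radians(52.1))
E
```

```text
[ 0.47239192 -0.15452897  0.25      ]
t 2.8333 tcp [ 0.4627 -0.1998  0.3096] yaw 48.8 tilt [-0.003  0.002 -1.   ] w 0.08499744248286419 F [-0.8 -0.2  0.2]
shift cm [ 4.05 -2.22  9.46] turn [-0.2  0.  -3.3]
```

```bash
python3 -m handwheel '[[[8.5,2,-1.1,0,0,0,-3.3],[8.5,2,-1.1,0,0,0,0],[8.5,0,0,0,0,0,0],[8.5,0,0,0,0,0,0]]]'
python3 -c "
from h import *
go([.4725,-.1545,.215],np.radians(52.1))"
```

```text
time_s: 3.17
tcp_pos: [0.4689, -0.157, 0.3095]
eef_rot: [0.901, 0.434, -0.002, -0.001]
ft_force: [0.3, -0.2, 0.3]
gripper_width: 0.0849
t 3.1667 tcp [ 0.4689 -0.157   0.3095] yaw 51.5 tilt [-0.005  0.001 -1.   ] w 0.0849466906341341 F [ 0.3 -0.2  0.3]
shift cm [0.45 0.16 9.44] turn [-0.2  0.1 -0.6]
```

```bash
python3 -m handwheel '[[[8.5,0.4,0.2,1.5,0,0,0],[8.5,0,0,1.5,0,0,0],[8.5,0,0,1.5,0,0,0],[8.5,0,0,1.5,0,0,0],[8.5,0,0,1.5,0,0,0],[8.5,0,0,1.5,0,0,0],[8.5,0,0,0.4,0,0,0],[8.5,0,0,0,0,0,0]]]'
python3 -c "
from h import *
go([.4725,-.1545,.215],np.radians(52.1))"
```

```text
time_s: 3.83
tcp_pos: [0.4671, -0.1673, 0.2145]
eef_rot: [0.906, 0.422, -0.001, 0.002]
ft_force: [0.0, -0.0, 0.2]
gripper_width: 0.0851
t 3.8333 tcp [ 0.4671 -0.1673  0.2145] yaw 50.0 tilt [-0.001 -0.005 -1.   ] w 0.08506451271224319 F [ 0.  -0.   0.2]
shift cm [ 1.33 -0.41 -0.06] turn [ 0.1  0.2 -2.1]
```

```bash
python3 -m handwheel '[[[8.5,1.3,-0.4,0,0,0,-2.1],[8.5,0,0,0,0,0,0],[8.5,0,0,0,0,0,0]]]'
python3 - <<'E'
from h import *
go([.4725,-.1545,.215],np.radians(52.1))
d=env.get_image("wrist");cv2.imwrite("pics/w2.png",d["pixels"][:,:,::-1])
E
```

```text
time_s: 4.08
tcp_pos: [0.4723, -0.1563, 0.2164]
eef_rot: [0.899, 0.438, -0.001, 0.003]
ft_force: [-1.1, -0.6, -0.7]
gripper_width: 0.0846
t 4.0833 tcp [ 0.4723 -0.1563  0.2164] yaw 52.0 tilt [ 0.    -0.005 -1.   ] w 0.08463084610348683 F [-1.1 -0.6 -0.7]
shift cm [ 0.15 -0.09  0.14] turn [ 0.2  0.2 -0.1]
```

View pics/w2.png

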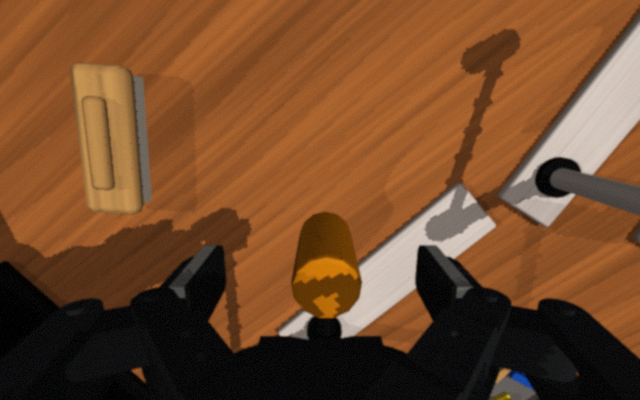

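The knob, at about (326,280), stands centred between the fingers. I close on it.

```bash
python3 -m handwheel '[[[2,0.1,0,0,0,0,0],[2,0,0,0,0,0,0],[2,0,0,0,0,0,0],[2,0,0,0,0,0,0],[2,0,0,0,0,0,0],[2,0,0,0,0,0,0],[2,0,0,0,0,0,0],[2,0,0,0,0,0,0],[2,0,0,0,0,0,0],[2,0,0,0,0,0,0]]]'
python3 -c "
from h import *
go([.4725,-.1545,.215],np.radians(52.1))"
```

```text
time_s: 4.97
tcp_pos: [0.4742, -0.1554, 0.2188]
eef_rot: [0.899, 0.438, 0.001, 0.004]
ft_force: [-0.8, -0.4, -0.1]
gripper_width: 0.0262
t 4.9667 tcp [ 0.4742 -0.1554  0.2188] yaw 52.0 tilt [ 0.004 -0.006 -1.   ] w 0.026214568713016 F [-0.8 -0.4 -0.1]
shift cm [-0.03 -0.19  0.38] turn [ 0.4  0.1 -0.1]
```

```bash
python3 -m handwheel '[[[2,-0.6,0.02,0,0,0,-1.8],[2,-1.2,0.04,0,0,0,-3.6],[2,-1.2,0.04,0,0,0,-3.6],[2,-1.2,0.04,0,0,0,-3.6],[2,-1.2,0.04,0,0,0,-3.6],[2,-1.2,0.04,0,0,0,-3.6],[2,-0.6,0.02,0,0,0,-1.8],[2,0,0,0,0,0,0]]]'
python3 - <<'E'
from h import *
h=np.array([.6316,-.277])
go([.4323,-.2937,.218],np.radians(94.8))
v=env.sense()["tcp_pos"][:2]-h;print(np.linalg.norm(v),(np.degrees(np.arctan2(v[1],v[0]))-94.8)%360)
E
```

```text
time_s: 5.63
tcp_pos: [0.4403, -0.223, 0.2188]
eef_rot: [0.798, 0.603, -0.001, 0.004]
ft_force: [0.5, -0.6, 0.8]
gripper_width: 0.0264
t 5.6333 tcp [ 0.4403 -0.223   0.2188] yaw 74.1 tilt [ 0.004 -0.008 -1.   ] w 0.026359916686791145 F [ 0.5 -0.6  0.8]
shift cm [-7.01  1.16  0.13] turn [  0.3   0.4 -20.7]
0.19872824873497477 69.44768097871618
```

Gripped and following the arc. About 20.6° remain.

```bash
python3 -m handwheel '[[[2,-0.6,0.02,0,0,0,-1.8],[2,-1.2,0.04,0,0,0,-3.5],[2,-1.2,0.04,0,0,0,-3.5],[2,-1.2,0.04,0,0,0,-3.5],[2,-1.2,0.04,0,0,0,-3.5],[2,-1.2,0.04,0,0,0,-3.5],[2,-0.6,0.02,0,0,0,-1.5],[2,0,0,0,0,0,0]]]'
python3 - <<'E'
from h import *
h=np.array([.6316,-.277])
go([.4323,-.2937,.218],np.radians(94.8))
v=env.sense()["tcp_pos"][:2]-h;print(np.linalg.norm(v),(np.degrees(np.arctan2(v[1],v[0]))-94.8)%360)
E
```

```text
time_s: 6.3
tcp_pos: [0.4338, -0.2959, 0.2188]
eef_rot: [0.675, 0.738, -0.001, 0.003]
ft_force: [-0.5, -0.9, 1.4]
gripper_width: 0.0265
t 6.3 tcp [ 0.4338 -0.2959  0.2188] yaw 95.1 tilt [ 0.004 -0.006 -1.   ] w 0.026503047148503833 F [-0.5 -0.9  1.4]
shift cm [ 0.23 -0.14  0.08] turn [0.2 0.4 0.3]
0.19865192449873081 90.6556831464203
```

Release, then rise straight up.

```bash
python3 -m handwheel '[[[8.5,0,0,0,0,0,0],[8.5,0,0,0,0,0,0],[8.5,0,0,0,0,0,0],[8.5,0,0,0,0,0,0],[8.5,0,0,0,0,0,0],[8.5,0,0,0,0,0,0],[8.5,0,0,0,0,0,0],[8.5,0,0,0,0,0,0],[8.5,0,0,0,0,0,0],[8.5,0,0,0,0,0,0]]]'
python3 -c "
from h import *
go([.4323,-.2937,.218],np.radians(94.8))"
```

```text
time_s: 7.13
tcp_pos: [0.4344, -0.2927, 0.2185]
eef_rot: [0.675, 0.737, -0.001, 0.003]
ft_force: [-1.2, 0.3, 0.4]
gripper_width: 0.0849
t 7.1333 tcp [ 0.4344 -0.2927  0.2185] yaw 95.0 tilt [ 0.003 -0.005 -1.   ] w 0.08485119093255136 F [-1.2  0.3  0.4]
shift cm [-0.08 -0.22  0.05] turn [0.2 0.3 0.2]
```

```bash
python3 -m handwheel '[[[8.5,0,0,-1.5,0,0,0],[8.5,0,0,-1.5,0,0,0],[8.5,0,0,-1.5,0,0,0],[8.5,0,0,-1.5,0,0,0],[8.5,0,0,-1.5,0,0,0],[8.5,0,0,-1.5,0,0,0],[8.5,0,0,-1.5,0,0,0],[8.5,0,0,-1.5,0,0,0],[8.5,0,0,0,0,0,0]]]'
python3 -m handwheel '[[[8.5,0,-2,0,0,0,0],[8.5,0,-2,0,0,0,0],[8.5,0,-2,0,0,0,0],[8.5,0,-2,0,0,0,0],[8.5,0,-2,0,0,0,0],[8.5,0,-2,0,0,0,0],[8.5,0,-2,0,0,0,0],[8.5,0,0,0,0,0,0],[8.5,0,0,0,0,0,0],[8.5,0,0,0,0,0,0]]]'
python3 - <<'E'
from h import *
d=env.get_image("top");cv2.imwrite("pics/top2.png",d["pixels"][:,:,::-1])
b,_=blobs(d["pixels"],(12,180,120),(24,255,255))
for st,c in b:
    if 340<c[0]<470: print(st,c,ray(d,c,.22).round(4),ray(d,c,.25).round(4))
a=cv2.imread("pics/top0.png");e=cv2.imread("pics/top2.png");print("black region diff",np.abs(a[190:270,215:315].astype(int)-e[190:270,215:315]).max())
E
```

```text
time_s: 7.88
tcp_pos: [0.4329, -0.2918, 0.3423]
eef_rot: [0.676, 0.737, -0.001, 0.001]
ft_force: [-0.6, -0.6, -1.1]
gripper_width: 0.0851
time_s: 8.72
tcp_pos: [0.2886, -0.3042, 0.3348]
eef_rot: [0.676, 0.737, -0.001, -0.001]
ft_force: [0.1, -0.3, -0.4]
gripper_width: 0.0849
[415, 196, 14, 13, 140] [421.4 202. ] [ 0.6311 -0.2754  0.22  ] [ 0.6256 -0.2689  0.25  ]
[427, 277, 15, 11, 132] [434.2 281.7] [ 0.4339 -0.298   0.22  ] [ 0.4336 -0.291   0.25  ]
black region diff 27
```

View pics/top2.png

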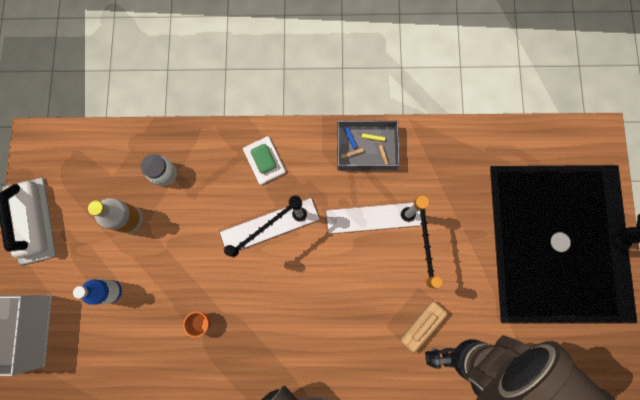

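The knob is now at (436,282), hub at (422,202), which puts the arm at about 90° to the foot. The gripper is clear and the black stand is where it was.

```bash
python3 -c "
from workcell import env
print(env.finish_job())"
```

```text
the job is handed in; nothing more can be done
None
```

I gripped the yellow knob, swung its arm about 43° counter-clockwise from about 47° to about 90° to its foot, released it and backed away. I then handed the job in after about 9 s of robot time; the hand-in gave no verdict.

- **Arm angle:** after release, the top camera puts the arm at about 90° to its foot, within 1–2°; the limit is 10°. The arm pose while gripped gave 90.7°, which agrees.
- **At rest:** I took one picture about 1.6 s after letting go, and the angle still matched. I did not measure the arm's velocity separately.
- **Black stand:** it shows no visible movement. Comparing before and after pictures of it, the largest pixel difference was 27 of 255. I took that as noise or lighting and did not measure the knob's position again.
- **Forces and contact:** the force readings at the end of each move stayed below about 2 N. The gripper finished open, about 14 cm short of the knob and 12 cm higher.

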